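Load the next strap blank into the filing fixture and snap the clamp over

ROBOT

A 7-joint arm with a two-finger parallel gripper is mounted at the origin on a cart in front of the work surface, level with it; the furniture and walls round the work are solid. World frame = base frame: x ahead of the robot, y to its left, z up, the work surface at z = 0. Lengths are in m, angles in rad, forces in N, time in s.
With the tool pointing down it reaches from about 0.35 to 0.775 m from the base axis. Payload 3.1 kg.
Tool frame: the origin (TCP) lies on the centre line of the jaws, within the pads' length; the fingertips stand ctrl.tcp_to_tips ahead of it and the grasp point (between the pads) lies 5 mm behind it (ctrl.tcp_to_tips is the distance from the TCP to the fingertips, in m); z points along the fingers, y is the line along which they close (so a half turn about z gives the same grasp; the last joint's range is limited). The gripper opens to 85 mm and grips with 20 to 120 N. Pads are 22 mm wide; open, the fingers measure 114 mm over their backs; the gripper's body (76 mm by 85 mm) begins 54 mm behind the grasp point. The pads swing forward as they close: fully open they stand 13 mm farther back than shut.
Start: joints at [-0.042, 0.311, 0.014, 1.512, -0.004, 1.319, -0.027], TCP at [0.55, 0, 0.245] pointing down, gripper open.
Joint ranges: [-2.7, 2.7], [-0.3, 1.91], [-1.27, 1.3], [0.12, 2.57], [-1.44, 4.58], [0.2, 2.03], [-3.05, 3.05]. Speed limits (rad/s): [2.79, 2.79, 3.14, 3.14, 3.14, 3.14, 3.14].

INTERFACE

Orientations are given as a 3x3 rotation matrix whose columns are the frame's x, y, z axes.
In Python, from workcell import ctrl gives the robot as it stands. The module is installed in compiled form; this text tells all that it offers.
- The arm moves only by the tool send_rows, never from a script. Its argument "series" is text: rows parted by semicolons, each of 6 numbers parted by spaces: the shift along the tool's x, y, z each as a share of 0.75 m, from -1 to 1, then the turn, a rotation vector about the tool's x, y, z each as a share of pi rad, from -1 to 1. In form: tx ty tz wx wy wz; .... A call has 1 to 10 rows; each row shifts and turns the commanded pose from where the row before left it, along the tool's axes as they then stand; what a row does not reach is not made up. A row lasts 1/10 s, in which the tool goes at most 50 mm and 8.59 degrees, less where a joint would pass 70% of its speed; a pose out of reach is approached as far as the arm can. A call with a number of a shift or a turn outside -1 to 1 is refused whole. A call with a gripper value outside its range is refused whole. "fingers" is the opening, from -1 (shut) to 1 (fully open), set as the call begins (left out, the last holds). The fingers move at their own pace and stop on an object; the grip force is fixed at half the most. Time passes only in rows, so rows that do not move let the fingers close. It gives the time, the measured TCP pose, the force, the opening and the grip force at its end, in the units of the state.
- ctrl.sense(): the state, without advancing time (a new reading comes with each control period).
- ctrl.capture(name): name is "scene" or "side" or "wrist"; returns a dict with "frame" (384x512x3 uint8, red, green, blue), "vertical_fov" (degrees; the focal length in pixels is half the picture's height over the tangent of half this angle, whatever the lens; pixels are square), "cx", "cy" (the principal point, pixels), "rvec" (rotation vector, rad) and "tvec" (3), from world to camera coordinates, as OpenCV has them. Camera axes: x right, y down, z forward; pixel columns grow to the right and rows downward; lengths in m; the calibration is good to about 2 mm. A picture is of the moment at which its call begins. There is no depth.
- ctrl.finish_job(): hands the job in; it is judged then, once.
The state is a dict: "time": time; "q": joint angles; "joint_vel": joint speeds; "joint_torque": joint torques, N m; "tcp_pos": TCP position; "eef_rot": TCP orientation; "contact_force": force on the tool from outside, world axes, zero at the start; "wrist_torque": the same for the moment, N m; "grip_width": finger opening in m; "finger_force": force on a finger pad.
Only numpy, scipy, OpenCV 4.12 (cv2) and the standard library are available. Lean on these libraries where they do the work, as an engineer would, in place of code of your own. Each camera call takes 0.05 s, during which the arm holds its last target. There are 200 camera calls.

TASK

Draw the bottom aluminium strap out of the blue magazine by its projecting end, leaving the other two stacked inside, and lay it flat in the filing fixture, snug against the side fence and hard up to the end stop, with its free end overhanging the front. Then push the sprung red-handled clamp arm over its dead centre so that it snaps down and holds the strap. Leave the other tools where they lie.

Things in the scene. Friction and masses are not known exactly. Their poses are not given: they have to be found in the camera images.
- magazine: Blue sheet-metal magazine, fixed. Origin: on the bench under the middle of its mouth (inner face of the front lips); z up, x from the mouth inwards. Floor 8 mm above the bench, base plate x -4 to 164, y +-43 mm. Corner posts 56 mm high; 2 mm play either side of a strap. Lower edges of the front lips at z = 21 mm, lips 4 mm thick. In front of the mouth is bare bench.
- strap1: The bottom strap: aluminium bar 150 x 40 x 10 mm (x, y, z), 0.13 to 0.21 kg, a hole near each end. Origin: centre of its underside; x along its length, z up. It lies on the magazine's floor and projects 42 to 52 mm out of the mouth, the other two resting on it; after about 110 mm along the magazine's -x its tail is out.
- strap2: The middle strap, same size and frame; the front lips keep it from following. It drops 10 mm onto the magazine's floor when strap1 is out.
- strap3: The top strap, same size and frame, lying on strap2.
- fixture: Filing fixture, fixed. Origin: on the bench under the middle of the end stop's face; z up, x from the overhang (front) to the end stop, y left, to the fence and clamp pivot. Base plate 10 mm thick, x -100 to 32, y -50 to 87 mm. Nest block: top 32 mm above the bench, x -100 to 16, y -31 to 29 mm. End stop 34 mm wide, 8 mm above the block. The front and right sides are open.
- nest_seat (a point): Where the strap's origin belongs: in the fixture at x = -75, y = 0, z = 32 mm, with the strap's length along the fixture's x (either end first); the strap then overhangs the block's front by 50 mm. Axes as the fixture's. The end stop's face is 75 mm ahead of it (+x); the fence's face is 20 mm to its left (+y), 78 mm long, 8 mm above the block.
- clamp_arm (a joint): Clamp hinge (rad); axis along the fixture's x through y = 50, z = 52 mm; arm in the plane x = -35 mm. 0: open, leaning 22 degrees back (to +y) of upright. Grows as it swings up and over to -y: 0.38 upright, 0.65 dead centre of its tension spring, 1.95 level on a strap, 2.07 lower stop. Before dead centre 3 to 5 N at the handle resist; beyond it the arm snaps down by itself in half a second.
- clamp_grip (a point): Point on the axis of the clamp arm's red handle, 100 mm from the pivot. The round handle, 18 mm thick, runs along the arm from 72 to 124 mm from the pivot; the steel bar below it is 12 mm wide (along the fixture's x). Open, this point is at about y = 90, z = 143 mm in the fixture; closed, at y = -50, z = 55 mm. The open handle's top is 170 mm above the bench.
- clamp_pad: Black rubber pad, 17 mm across, swivelling a little, under the clamp arm 50 mm from the pivot; it presses on the middle of the strap's width with about 10 N. Origin: centre of its pressing face.
- tape_roll: Roll of masking tape lying flat behind the work, 103 mm across, 24 mm high. Bystander.
- file: Hand file with a red handle, 247 mm long, lying near the front edge. Bystander.
- hammer: Small brass hammer with a wooden shaft, 219 mm long, lying at the left front. Bystander.
- chip_brush: Wooden-handled chip brush, 195 mm long, lying between magazine and fixture. Bystander.
Mind the look-alikes: they are no part of the job. Leave any orange look-alike of the strap1 alone.

How it is judged:
By the outcome, as a careful person would: the job done as asked, in the order asked, and still so for the second after the job is handed in, with the robot touching nothing.
It also fails if it takes over 64 s, if anything falls off the work surface, if the arm or the gripper's body presses on something with over 40 N, if the wrist force passes 120 N, or if a joint passes its speed limit or range.

## Working session

There is one attempt and no reset: what is moved stays moved. The work goes in short steps, Python scripts to look and compute and a tool call to move; the robot and the scene stay as the last step left them, time stands still between calls to the robot, and variables do not carry over. Pictures are saved under pics/ and viewed, at most 10 in all, crops included, and the job is handed in when it is done.

Besides the shell and the picture viewer there is one more tool, called after "Request:" as name(argument=value, ...) on one line, values as JSON. send_rows: Moves the arm, as the interface text tells. Its arguments: {"type":"object","properties":{"series":{"type":"string"},"fingers":{"type":"number"}},"required":["series"]}

```bash
mkdir -p pics; cat > h.py <<'E'
import numpy as np, cv2, pickle
from workcell import ctrl
def cap(n, save):
    c=ctrl.capture(n); cv2.imwrite(f'pics/{save}.png', c['frame'][:,:,::-1]); pickle.dump(c,open(f'pics/{save}.pkl','wb')); return c
def load(s): return pickle.load(open(f'pics/{s}.pkl','rb'))
def KRt(c):
    f=c['frame'].shape[0]/2/np.tan(np.radians(c['vertical_fov'])/2)
    K=np.array([[f,0,c['cx']],[0,f,c['cy']],[0,0,1]]); R=cv2.Rodrigues(np.array(c['rvec'],float))[0]
    return K,R,np.array(c['tvec'],float).ravel()
def proj(c,P):
    K,R,t=KRt(c); p=(K@(R@np.atleast_2d(P).T+t[:,None])).T; return p[:,:2]/p[:,2:]
def onz(c,uv,z):
    K,R,t=KRt(c); C=-R.T@t; uv=np.atleast_2d(uv)
    d=(R.T@np.linalg.inv(K)@np.c_[uv,np.ones(len(uv))].T).T
    return C+d*((z-C[2])/d[:,2])[:,None]
def tri(cs,uvs):
    A=[];b=[]
    for c,uv in zip(cs,uvs):
        K,R,t=KRt(c);C=-R.T@t;d=R.T@np.linalg.inv(K)@np.r_[uv,1];d/=np.linalg.norm(d)
        M=np.eye(3)-np.outer(d,d);A.append(M);b.append(M@C)
    return np.linalg.solve(sum(A),sum(b))
E
python3 - <<'E'
from h import *
ims=[cap(n,n+'0') for n in('scene','side','wrist')]
for c in ims: K,R,t=KRt(c); print((-R.T@t).round(3),K[0,0].round(1),c['cx'],c['cy'],R[2].round(2))
s=ctrl.sense(); print(ctrl.tcp_to_tips,s)
cv2.imwrite('pics/a.png',cv2.resize(ims[0]['frame'][:,:,::-1],(800,600),interpolation=cv2.INTER_CUBIC))
cv2.imwrite('pics/b.png',cv2.resize(ims[1]['frame'][:,:,::-1],(800,600),interpolation=cv2.INTER_CUBIC))
E
```

```text
[-0.109  0.651  1.   ] 378.3 251.8022766495733 191.00314809501765 [ 0.57 -0.37 -0.74]
[-0.197 -0.945  0.839] 394.5 253.73173223174385 195.90497330115096 [ 0.47  0.75 -0.46]
[0.55  0.08  0.373] 303.0 258.2966047026599 188.37368101238232 [-0.   -0.31 -0.95]
0.014 {'time': 0.15, 'q': array([-0.04168383,  0.31159063,  0.0139956 ,  1.51268483, -0.00444175,
        1.31920423, -0.02720019]), 'joint_vel': array([ 0.00077995, -0.00238498, -0.00014976, -0.00640377,  0.00065764,
       -0.00103424,  0.00040071]), 'joint_torque': array([ 9.77451273e-04, -3.80270755e+01,  1.46461059e-01, -2.30848163e+01,
        1.21757569e-02,  9.70373891e-03, -3.15462728e-05]), 'tcp_pos': array([5.49471298e-01, 2.19622828e-05, 2.44445450e-01]), 'eef_rot': array([[-4.81831932e-05,  9.99998277e-01, -1.85562765e-03],
       [ 9.99999998e-01,  4.81067013e-05, -4.12661964e-05],
       [-4.11768572e-05, -1.85562963e-03, -9.99998277e-01]]), 'contact_force': array([0.18658771, 0.66266914, 0.19320966]), 'wrist_torque': array([-0.01562783, -0.02740073,  0.00462832]), 'finger_force': 0.0, 'grip_width': 0.08519303020097345}
```

View pics/a.png

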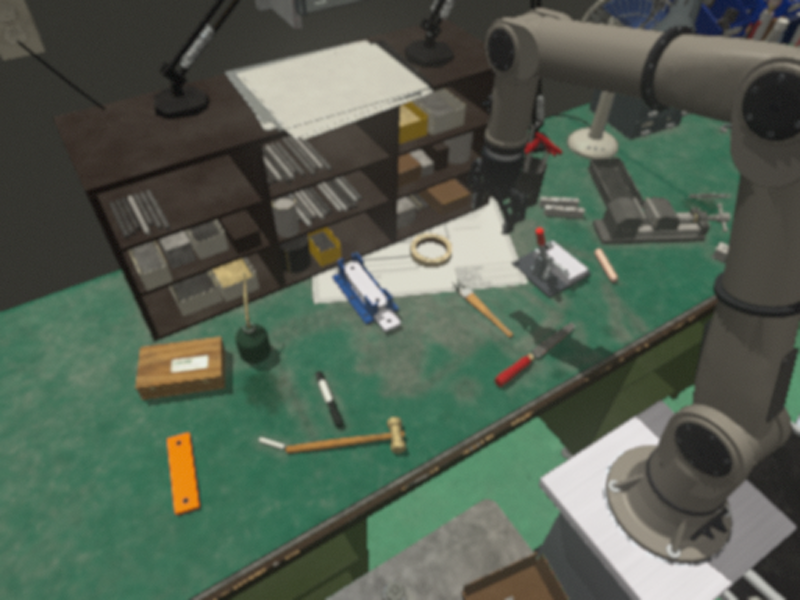

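View pics/b.png

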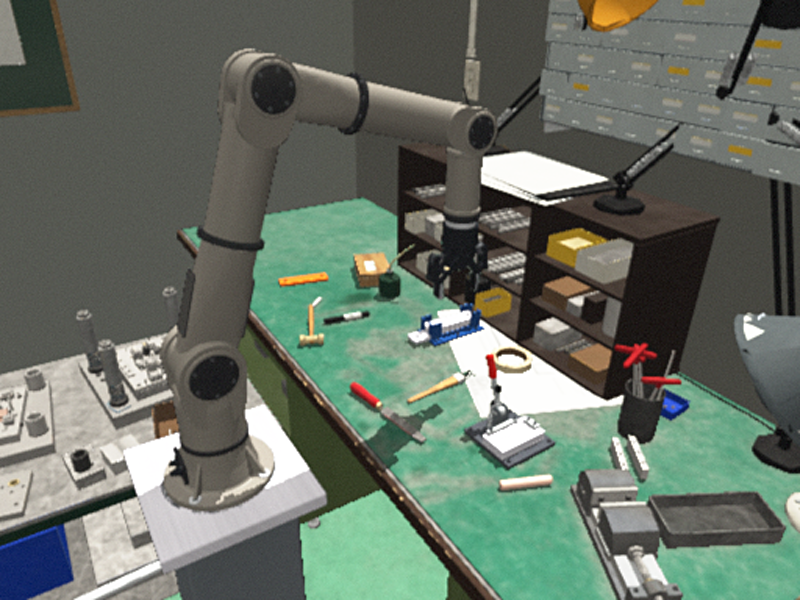

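The magazine, with the aluminium strap projecting, is at scene (370,292)/side (450,328) in the 800-px views. The fixture with its red upright handle is at scene (553,265)/side (510,425). The orange bar at scene (183,473) is the look-alike, so I'll leave it.

```bash
python3 - <<'E'
from h import *
s,d,w=[load(n+'0') for n in('scene','side','wrist')]
k=1/1.5625
print(onz(s,np.array([[385,322],[350,262],[553,270],[540,232]])*k,0).round(3))
print(onz(d,np.array([[420,338],[470,320],[510,440],[492,360]])*k,0).round(3))
f=w['frame'];a=s['frame'][145:220,200:390];b=d['frame'][190:310,250:400]
r=lambda i,z:cv2.resize(i,None,fx=z,fy=z,interpolation=cv2.INTER_CUBIC)
o=np.zeros((600,800,3),np.uint8);A=r(a,2.6);o[:A.shape[0],:A.shape[1]]=A
B=r(b,2);o[200:440,500:800]=B;W=r(f,.95);o[200:200+W.shape[0],:W.shape[1]]=W
cv2.imwrite('pics/c.png',o[:,:,::-1])
E
```

```text
[[ 0.605  0.21   0.   ]
 [ 0.81   0.184  0.   ]
 [ 0.537 -0.222  0.   ]
 [ 0.658 -0.287  0.   ]]
[[ 0.613  0.22   0.   ]
 [ 0.79   0.231  0.   ]
 [ 0.543 -0.221  0.   ]
 [ 0.709  0.037  0.   ]]
```

View pics/c.png

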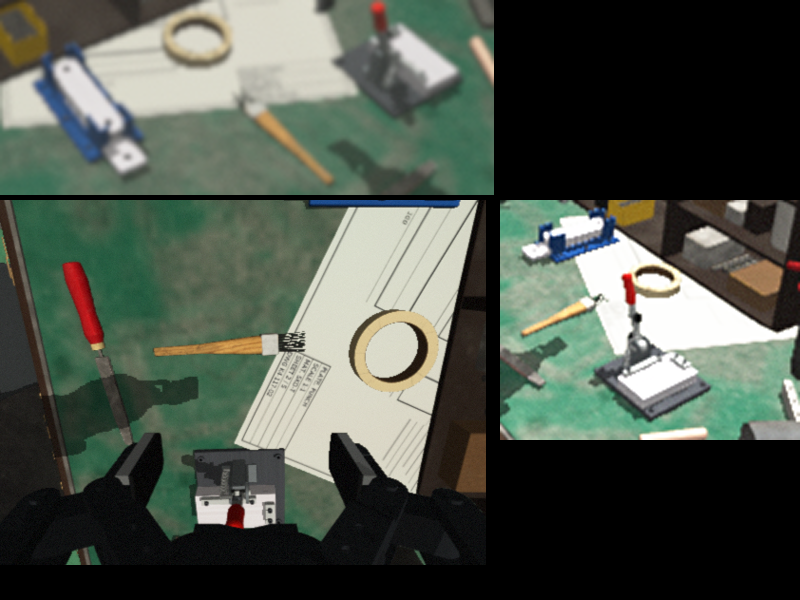

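The wrist view shows that the fixture's and magazine's x axes both point roughly along world +x. The brush lies between them, with the tape roll behind. I'll take two wrist views of each.

Request:
send_rows(series="-0.06 0 0 0 0 0;-0.06 0 0 0 0 0;-0.06 0 0 0 0 0;-0.06 0 0 0 0 0;-0.06 0 0 0 0 0;-0.02 0 0 0 0 0;0 0 0 0 0 0;0 0 0 0 0 0")

```text
time: 0.95
tcp_pos: [0.5504, -0.2379, 0.2449]
eef_rot: [[-0.002, 1.0, -0.0], [1.0, 0.002, 0.002], [0.002, -0.0, -1.0]]
contact_force: [-0.3, 0.4, -0.3]
grip_width: 0.0856
finger_force: 0.0
```

```bash
python3 -c "
from h import *
cap('wrist','f1')"
```

Request:
send_rows(series="-0.06 0.03 0 0 0 0;-0.06 0.03 0 0 0 0;-0.02 0 0 0 0 0;0 0 0 0 0 0;0 0 0 0 0 0")

```text
time: 1.5
tcp_pos: [0.5956, -0.3413, 0.2455]
eef_rot: [[-0.003, 1.0, 0.001], [1.0, 0.003, 0.003], [0.003, 0.001, -1.0]]
contact_force: [0.3, -0.1, -0.1]
grip_width: 0.0854
finger_force: 0.0
```

```bash
python3 -c "
from h import *
a=load('f1')['frame'];b=cap('wrist','f2')['frame']
r=lambda i:cv2.resize(i,(800,600),interpolation=cv2.INTER_CUBIC)
cv2.imwrite('pics/f.png',np.hstack([r(a)[0:600,150:550],r(b)[0:600,150:550]])[:,:,::-1])"
```

```text
(no output)
```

View pics/f.png

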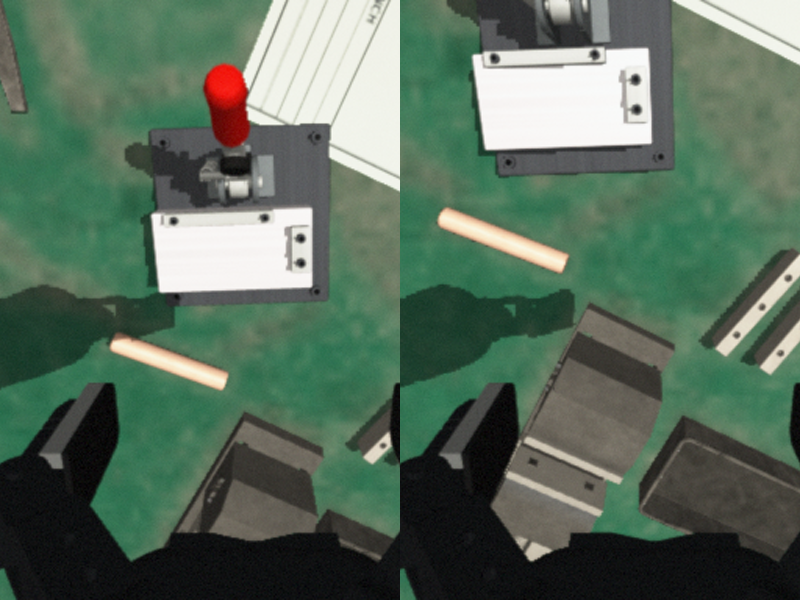

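Views f1 and f2 show the fixture clearly. In f1 (left half) the block-top corners are about (153,211), (161,292), (312,287) and (311,207), and the red handle tip is at (225,80). In f2 the corners are about (473,56), (485,150), (651,144) and (648,48). I'll fit the pose from both.

```bash
cat > fit.py <<'E'
from h import *
from scipy.optimize import least_squares
def fit(obs,x0):
    # obs: list of (cam, uv800, model xyz mm)
    def P(p,m): c,s=np.cos(p[2]),np.sin(p[2]); m=np.array(m)/1e3; return np.array([p[0]+c*m[0]-s*m[1],p[1]+s*m[0]+c*m[1],p[3]+m[2]])
    def res(p): return np.concatenate([proj(c,P(p,m))[0]-((np.array(uv)+.5)/1.5625-.5) for c,uv,m in obs])
    r=least_squares(res,x0,loss='soft_l1'); print('x y yaw z',r.x.round(4)); print(res(r.x).reshape(-1,2).round(1).tolist()); return r.x
E
python3 - <<'E'
from fit import *
a,b=load('f1'),load('f2')
o=[(a,(303,211),(-100,29,32)),(a,(311,292),(-100,-31,32)),(a,(462,287),(16,-31,32)),(a,(461,207),(16,29,32)),
(b,(223,56),(-100,29,32)),(b,(235,150),(-100,-31,32)),(b,(401,144),(16,-31,32)),(b,(398,48),(16,29,32)),
(a,(300,130),(-100,87,10)),(a,(478,124),(32,87,10)),(a,(477,300),(32,-50,10)),(b,(422,170),(32,-50,10)),(b,(250,176),(-100,-50,10))]
fit(o,[.58,-.22,0,0])
E
```

```text
x y yaw z [ 0.5767 -0.2325  0.037  -0.0049]
[[-1.0, 1.2], [-1.0, -0.4], [-0.9, -0.4], [-0.2, 0.1], [0.2, -0.2], [0.8, 0.2], [0.3, 0.2], [0.1, 0.7], [-0.2, -0.3], [0.8, -0.8], [0.0, 0.0], [1.0, -0.1], [-0.3, -0.0]]
```

Request:
send_rows(series="0.06 0 0 0 0 0;0.065 0 0 0 0 0;0.065 0 0 0 0 0;0.065 0 0 0 0 0;0.065 0 0 0 0 0;0.065 0 0 0 0 0;0.06 0 0 0 0 0;0.06 0 0 0 0 0;0 0 0 0 0 0;0 0 0 0 0 0")

```text
time: 2.55
tcp_pos: [0.5935, 0.039, 0.2464]
eef_rot: [[-0.008, 1.0, 0.001], [1.0, 0.008, 0.002], [0.002, 0.001, -1.0]]
contact_force: [0.2, -0.8, -0.3]
grip_width: 0.0855
finger_force: 0.0
```

```bash
python3 -c "
from h import *
cap('wrist','m1')"
```

Request:
send_rows(series="0.05 0 0 0 0 0;0.05 0 0 0 0 0;0.03 0 0 0 0 0;0 0 0 0 0 0;0 0 0 0 0 0")

```text
time: 3.1
tcp_pos: [0.5947, 0.1303, 0.2456]
eef_rot: [[0.001, 1.0, 0.0], [1.0, -0.001, -0.002], [-0.002, 0.0, -1.0]]
contact_force: [0.4, -0.7, 0.5]
grip_width: 0.0856
finger_force: 0.0
```

```bash
python3 -c "
from h import *
a=load('m1')['frame'];b=cap('wrist','m2')['frame']
r=lambda i:cv2.resize(i,(800,600),interpolation=cv2.INTER_CUBIC)
cv2.imwrite('pics/m.png',np.vstack([r(a)[0:300],r(b)[100:400]])[:,:,::-1])"
```

```text
(no output)
```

View pics/m.png

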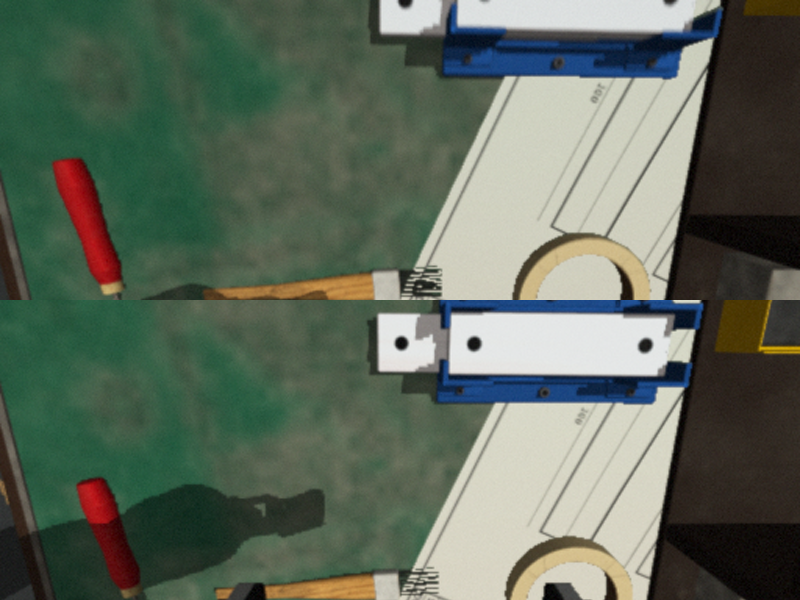

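The m1/m2 views show strap1's end projecting at left. Its right front corner is at (381,36) in m1 and (379,372) in m2, and its hole is at (405,2) and (402,343). Straps 2 and 3 sit above it in the blue magazine. This is the only white bar projecting from the blue magazine. The orange bar at scene (183,473) is excluded by its colour and place, and this crop confirms the right one.

```bash
python3 - <<'E'
from fit import *
a,b=load('m1'),load('m2')
q=lambda p:(np.array(p)+.5)/1.5625-.5
for n,p,r in[('s1 corner',(381,36),(379,172)),('s1 hole',(405,2),(402,143)),('baseF',(444,76),(439,202)),('baseR',(677,77),(655,203))]:
    print(n,tri([a,b],[q(p),q(r)]).round(4))
print('on z18',onz(b,[q((378,113)),q((379,172)),q((402,143))],.018).round(4), onz(a,[q((381,36))],.018).round(4))
print('base z8',onz(b,[q((439,202)),q((655,203))],.008).round(4),onz(a,[q((444,76)),q((677,77))],.008).round(4))
print('s3 front, z38',onz(b,[q((450,116)),q((451,172))],.038).round(4))
E
python3 - <<'E'
from fit import *
import fit
a,b=load('f1'),load('f2')
for c in (a,b):
  o=[(c,uv,m) for uv,m in ([((303,211),(-100,29,32)),((311,292),(-100,-31,32)),((462,287),(16,-31,32)),((461,207),(16,29,32)),((300,130),(-100,87,10)),((478,124),(32,87,10)),((477,300),(32,-50,10))] if c is a else [((223,56),(-100,29,32)),((235,150),(-100,-31,32)),((401,144),(16,-31,32)),((398,48),(16,29,32)),((422,170),(32,-50,10)),((250,176),(-100,-50,10))])]
  fit.fit(o,[.58,-.22,0,0])
q=lambda p:(np.array(p)+.5)/1.5625-.5
print(onz(a,[q((375,73))],.16).round(3))
E
```

```text
s1 corner [0.5766 0.1881 0.0109]
s1 hole [0.5934 0.2086 0.0111]
baseF [ 6.221e-01  1.646e-01 -1.000e-04]
baseR [0.7876 0.1645 0.0067]
on z18 [[0.5767 0.2288 0.018 ]
 [0.5767 0.1885 0.018 ]
 [0.5936 0.2086 0.018 ]] [[0.5772 0.1867 0.018 ]]
base z8 [[0.6217 0.1656 0.008 ]
 [0.7871 0.1647 0.008 ]] [[0.6212 0.1636 0.008 ]
 [0.7867 0.1643 0.008 ]]
s3 front, z38 [[0.6256 0.2258 0.038 ]
 [0.6273 0.1897 0.038 ]]
x y yaw z [ 0.5771 -0.2329  0.0385 -0.0067]
[[-0.3, 1.5], [-0.3, -0.4], [-0.7, -0.6], [-0.0, 0.3], [0.4, 0.2], [0.8, -0.4], [0.2, -0.1]]
x y yaw z [ 0.5762 -0.2323  0.0381 -0.0051]
[[-0.1, -0.2], [0.5, 0.1], [-0.1, 0.0], [-0.3, 0.5], [0.7, -0.3], [-0.5, -0.1]]
[[ 0.538 -0.131  0.16 ]]
```

Request:
send_rows(series="0.052 0.003 0 0 0 0;0.052 0 0 0 0 0;0 0 0.06 0 0 0;0 0 0.06 0 0 0;0 0 0.06 0 0 0;0 0 0.05 0 0 0;0 0 0.03 0 0 0;0 0 0 0 0 0;0 0 0 0 0 0")

```text
time: 4.05
tcp_pos: [0.598, 0.2077, 0.0509]
eef_rot: [[0.003, 1.0, 0.001], [1.0, -0.003, -0.001], [-0.001, 0.001, -1.0]]
contact_force: [-0.6, -0.1, 1.1]
grip_width: 0.0853
finger_force: 0.0
```

```bash
python3 - <<'E'
from h import *
a=cap('wrist','g1')['frame'];b=cap('side','g1s')['frame']
print(ctrl.tcp_to_tips,ctrl.sense()['tcp_pos'],ctrl.sense()['contact_force'])
r=lambda i,z:cv2.resize(i,None,fx=z,fy=z,interpolation=cv2.INTER_CUBIC)
o=np.zeros((384,800,3),np.uint8);o[:]=0;o[:,:512]=a;B=r(b[170:240,230:325],3);o[:B.shape[0],512:512+B.shape[1]]=B
cv2.imwrite('pics/g.png',o[:,:,::-1])
E
```

```text
0.014 [0.59917742 0.20929494 0.05279398] [ 0.43653993 -0.20641658  1.1471412 ]
```

View pics/g.png

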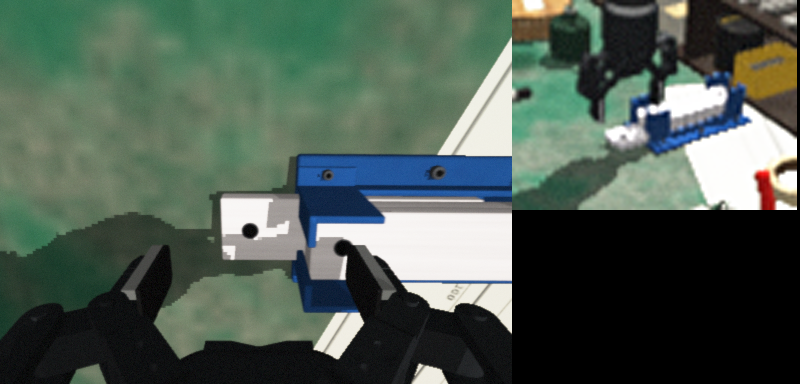

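The wrist view shows the jaws closing along world x, so the gripper must turn 90° to grip across the strap's width. I'll raise it first, then rotate.

Request:
send_rows(series="0 0 -0.06 0 0 0;0 0 -0.06 0 0 0;0 0 -0.02 0 0 -0.045;0 0 0 0 0 -0.045;0 0 0 0 0 -0.045;0 0 0 0 0 -0.045;0 0 0 0 0 -0.045;0 0 0 0 0 -0.045;0 0 0 0 0 -0.045;0 0 0 0 0 -0.045")

```text
time: 5.15
tcp_pos: [0.5983, 0.2097, 0.158]
eef_rot: [[-0.907, 0.421, 0.005], [0.421, 0.907, 0.001], [-0.004, 0.003, -1.0]]
contact_force: [-0.2, 0.6, 0.0]
grip_width: 0.0858
finger_force: 0.0
```

Request:
send_rows(series="0 0 0 0 0 -0.045;0 0 0 0 0 -0.045;0 0 0 0 0 -0.045;0 0 0 0 0 -0.005;0 0 0 0 0 0;0 0 0 0 0 0")

```text
time: 5.75
tcp_pos: [0.5974, 0.2097, 0.1562]
eef_rot: [[-1.0, 0.002, 0.002], [0.002, 1.0, 0.0], [-0.002, 0.0, -1.0]]
contact_force: [0.3, 0.6, -0.1]
grip_width: 0.0857
finger_force: 0.0
```

Request:
send_rows(series="0 -0.001 0.06 0 0 0;0 0 0.06 0 0 0;0 0 0.04 0 0 0;0 0 0.018 0 0 0;0 0 0 0 0 0;0 0 0 0 0 0")

```text
time: 6.35
tcp_pos: [0.5983, 0.2098, 0.0234]
eef_rot: [[-1.0, 0.0, 0.003], [0.0, 1.0, 0.001], [-0.003, 0.001, -1.0]]
contact_force: [1.0, 0.9, -0.2]
grip_width: 0.0855
finger_force: 0.0
```

```bash
python3 - <<'E'
from h import *
b=cap('side','g2s')['frame'];a=cap('wrist','g2')['frame']
s=ctrl.sense();print(s['tcp_pos'],s['contact_force'])
r=lambda i,z:cv2.resize(i,None,fx=z,fy=z,interpolation=cv2.INTER_CUBIC)
o=np.zeros((384,800,3),np.uint8);o[:,:512]=a;B=r(b[170:240,230:325],3);o[:B.shape[0],512:512+B.shape[1]]=B
cv2.imwrite('pics/g2.png',o[:,:,::-1])
E
```

```text
[0.59892705 0.21008011 0.02438946] [ 0.22507746 -0.18021772  0.01211827]
```

View pics/g2.png

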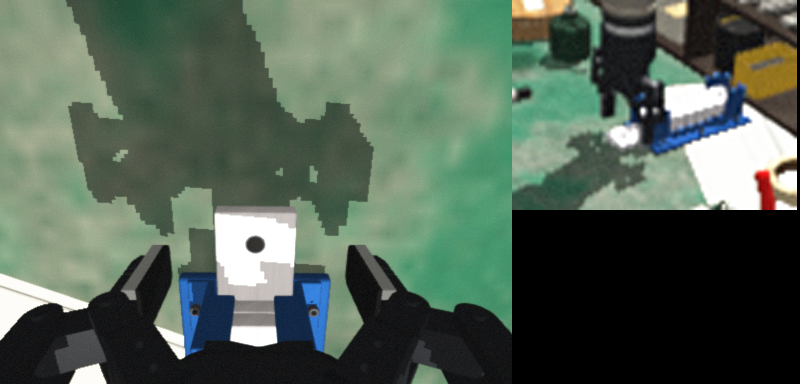

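The fingers straddle the strap's free end, with its hole at (255,244). By parallax the open tips are about level with the TCP, so I'll go 9 mm lower and then close.

Request:
send_rows(series="0.001 -0.0015 0.006 0 0 0;0 0 0.006 0 0 0;0 0 0 0 0 0")

```text
time: 6.75
tcp_pos: [0.5958, 0.2075, 0.0124]
eef_rot: [[-1.0, 0.0, -0.001], [0.0, 1.0, -0.001], [0.001, -0.001, -1.0]]
contact_force: [-0.4, -0.4, -0.8]
grip_width: 0.0853
finger_force: 0.0
```

Request:
send_rows(series="0 0 0 0 0 0;0 0 0 0 0 0;0 0 0 0 0 0;0 0 0 0 0 0;0 0 0 0 0 0;0 0 0 0 0 0;0 0 0 0 0 0;0 0 0 0 0 0", fingers=-1)

```text
time: 7.55
tcp_pos: [0.5963, 0.2081, 0.0132]
eef_rot: [[-1.0, -0.0, 0.0], [-0.0, 1.0, 0.0], [-0.0, 0.0, -1.0]]
contact_force: [-0.8, -0.5, 5.7]
grip_width: 0.0388
finger_force: 61.7
```

Gripped at 38.8 mm with 62 N. Now I'll draw the strap out along world −x.

Request:
send_rows(series="0 0 -0.001 0 0 0;0.01 0 0 0 0 0;0.02 0 0 0 0 0;0.02 0 0 0 0 0;0.02 0 0 0 0 0;0.02 0 0 0 0 0;0.02 0 0 0 0 0")

```text
time: 8.25
tcp_pos: [0.5129, 0.2076, 0.0132]
eef_rot: [[-1.0, 0.0, 0.0], [0.0, 1.0, -0.0], [-0.0, -0.0, -1.0]]
contact_force: [1.7, 0.4, 0.2]
grip_width: 0.0386
finger_force: 61.2
```

Request:
send_rows(series="0.02 0 0 0 0 0;0.02 0 0 0 0 0;0.02 0 0 0 0 0;0.02 0 0 0 0 0;0 0 0 0 0 0;0 0 0 0 0 0")

```text
time: 8.85
tcp_pos: [0.4533, 0.2077, 0.0133]
eef_rot: [[-1.0, -0.0, -0.001], [-0.0, 1.0, -0.0], [0.001, -0.0, -1.0]]
contact_force: [0.3, 0.1, -1.2]
grip_width: 0.0388
finger_force: 61.1
```

```bash
python3 - <<'E'
from h import *
b=cap('side','d1s')['frame'];a=cap('scene','d1c')['frame']
r=lambda i,z:cv2.resize(i,None,fx=z,fy=z,interpolation=cv2.INTER_CUBIC)
A=r(a[150:240,190:320],3);B=r(b[180:270,220:350],3)
cv2.imwrite('pics/d1.png',np.hstack([A,B])[:,:,::-1])
E
```

```text
(no output)
```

View pics/d1.png

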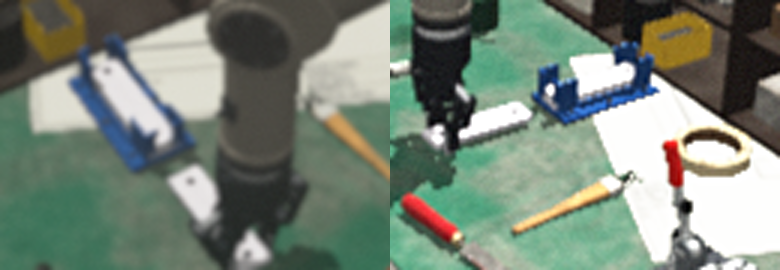

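The strap is out and held level. Straps 2 and 3 stay in the magazine. Next I'll lift above the 170 mm handle, carry across and yaw by +0.037 rad.

Request:
send_rows(series="0 0 -0.03 0 0 0;0 0 -0.05 0 0 0;0 0 -0.06 0 0 0;0 0 -0.06 0 0 0;0 0 -0.05 0 0 0;0 0 -0.032 0 0 0;0.01 -0.03 0 0 0 0;0.015 -0.05 0 0 0 0;0 -0.05 0 0 0 0;0 -0.05 0 0 0 0")

```text
time: 9.95
tcp_pos: [0.4349, 0.0715, 0.2251]
eef_rot: [[-1.0, -0.001, 0.0], [-0.001, 1.0, -0.0], [-0.0, -0.0, -1.0]]
contact_force: [0.7, -0.6, -0.2]
grip_width: 0.0387
finger_force: 61.1
```

Request:
send_rows(series="0 -0.05 0 0 0 0;0 -0.05 0 0 0 0;0 -0.05 0 0 0 0;0 -0.05 0 0 0 0;0 -0.05 0 0 0 0;0 -0.05 0 0 0 -0.006;0 -0.05 0 0 0 -0.006;0 -0.05 0 0 0 0;0 0 0 0 0 0;0 0 0 0 0 0")

```text
time: 10.95
tcp_pos: [0.4368, -0.2282, 0.2245]
eef_rot: [[-0.999, -0.035, -0.001], [-0.035, 0.999, 0.001], [0.001, 0.001, -1.0]]
contact_force: [0.2, 0.5, -1.6]
grip_width: 0.0385
finger_force: 61.1
```

```bash
python3 -c "
from h import *
s=ctrl.sense();print(s['tcp_pos'],s['eef_rot'],s['grip_width'],s['contact_force'])"
```

```text
[ 0.43681507 -0.22821265  0.22453338] [[-9.99401483e-01 -3.45813857e-02 -8.96686123e-04]
 [-3.45819749e-02  9.99401653e-01  6.50169604e-04]
 [ 8.73665828e-04  6.80789643e-04 -9.99999387e-01]] 0.0385174366934223 [ 0.15279537  0.48447086 -1.57301365]
```

Request:
send_rows(series="0.003 -0.0195 0.04 0 0 0;0 0 0.05 0 0 0;0 0 0.06 0 0 0;0 0 0.05 0 0 0;0 0 0.025 0 0 0;0 0 0.007 0 0 0;0 0 0 0 0 0;0 0 0 0 0 0")

```text
time: 11.75
tcp_pos: [0.437, -0.2417, 0.0524]
eef_rot: [[-0.999, -0.039, 0.003], [-0.039, 0.999, -0.001], [-0.003, -0.001, -1.0]]
contact_force: [-0.1, -0.2, -1.2]
grip_width: 0.0387
finger_force: 61.1
```

Request:
send_rows(series="0 0 0.003 0 0 0;0 0 0.003 0 0 0;0 0 0.003 0 0 0;0 0 0 0 0 0;0 0 0 0 0 0")

```text
time: 12.25
tcp_pos: [0.4354, -0.2418, 0.0443]
eef_rot: [[-0.999, -0.038, 0.0], [-0.038, 0.999, -0.0], [-0.0, -0.0, -1.0]]
contact_force: [0.3, -0.1, -1.2]
grip_width: 0.0384
finger_force: 61.1
```

Request:
send_rows(series="0 0 0.003 0 0 0;0 0 0.003 0 0 0;0 0 0 0 0 0;0 0 0 0 0 0")

```text
time: 12.65
tcp_pos: [0.4353, -0.2417, 0.0396]
eef_rot: [[-0.999, -0.038, -0.0], [-0.038, 0.999, 0.0], [0.0, 0.0, -1.0]]
contact_force: [-0.0, -0.0, -1.6]
grip_width: 0.0384
finger_force: 61.1
```

Request:
send_rows(series="0 0 0.0025 0 0 0;0 0 0 0 0 0;0 0 0 0 0 0")

```text
time: 12.95
tcp_pos: [0.4354, -0.2417, 0.0379]
eef_rot: [[-0.999, -0.038, -0.0], [-0.038, 0.999, 0.0], [0.0, 0.0, -1.0]]
contact_force: [0.3, 0.2, -1.3]
grip_width: 0.0383
finger_force: 61.1
```

```bash
python3 -c "
from h import *
s=ctrl.sense();print(s['tcp_pos'],s['contact_force'],s['wrist_torque'])"
```

```text
[ 0.43539871 -0.24169236  0.0378905 ] [ 0.25151934  0.21623754 -1.29393602] [0.00151703 0.04132708 0.03175761]
```

Still no contact, as expected with the seat at about 0.037. I'll lower in small steps.

Request:
send_rows(series="0 0 0.0013 0 0 0;0 0 0 0 0 0;0 0 0 0 0 0")

```text
time: 13.25
tcp_pos: [0.4355, -0.2418, 0.0372]
eef_rot: [[-0.999, -0.038, 0.0], [-0.038, 0.999, -0.0], [-0.0, -0.0, -1.0]]
contact_force: [0.2, 0.7, 0.9]
grip_width: 0.0384
finger_force: 61.3
```

Request:
send_rows(series="0 0 0.0013 0 0 0;0 0 0 0 0 0;0 0 0 0 0 0")

```text
time: 13.55
tcp_pos: [0.4356, -0.2418, 0.0366]
eef_rot: [[-0.999, -0.038, 0.0], [-0.038, 0.999, -0.0], [-0.0, -0.0, -1.0]]
contact_force: [-2.3, 0.4, 5.6]
grip_width: 0.0387
finger_force: 61.9
```

```bash
python3 -c "
from h import *
s=ctrl.sense();print(s['tcp_pos'],s['contact_force'],s['wrist_torque'])"
```

```text
[ 0.43558186 -0.24182838  0.03663127] [-2.32112376  0.41206975  5.62424358] [ 0.19201565  0.3038715  -0.0117621 ]
```

The strap is on the block with about 7 N of downward contact. Now I'll slide it to the fence (+y).

Request:
send_rows(series="0 0.002 -0.0005 0 0 0;0 0.002 0 0 0 0;0 0 0 0 0 0;0 0 0 0 0 0")

```text
time: 13.95
tcp_pos: [0.436, -0.2394, 0.0368]
eef_rot: [[-0.999, -0.037, 0.002], [-0.037, 0.999, -0.001], [-0.002, -0.001, -1.0]]
contact_force: [-0.8, -2.9, 4.0]
grip_width: 0.0387
finger_force: 61.6
```

Request:
send_rows(series="0 0.0015 0 0 0 0;0 0 0 0 0 0;0 0 0 0 0 0")

```text
time: 14.25
tcp_pos: [0.4359, -0.2382, 0.0367]
eef_rot: [[-0.999, -0.038, 0.002], [-0.038, 0.999, -0.001], [-0.002, -0.001, -1.0]]
contact_force: [2.0, -2.6, 3.9]
grip_width: 0.0386
finger_force: 61.7
```

Request:
send_rows(series="0 0.0015 0 0 0 0;0 0 0 0 0 0;0 0 0 0 0 0")

```text
time: 14.55
tcp_pos: [0.4359, -0.2379, 0.0367]
eef_rot: [[-0.999, -0.036, 0.002], [-0.036, 0.999, -0.002], [-0.002, -0.002, -1.0]]
contact_force: [1.0, -5.1, 3.0]
grip_width: 0.0383
finger_force: 61.6
```

Request:
send_rows(series="-0.003 0.0005 0 0 0 0;-0.003 0 0 0 0 0;-0.003 0 0 0 0 0;-0.002 0 0 0 0 0;0 0 0 0 0 0;0 0 0 0 0 0")

```text
time: 15.15
tcp_pos: [0.4376, -0.2378, 0.0362]
eef_rot: [[-0.999, -0.034, -0.01], [-0.034, 0.999, -0.001], [0.01, -0.0, -1.0]]
contact_force: [-9.9, -4.9, 12.7]
grip_width: 0.0384
finger_force: 62.8
```

Request:
send_rows(series="-0.002 0 0 0 0 0;0 0 0 0 0 0;0 0 0 0 0 0")

```text
time: 15.45
tcp_pos: [0.4389, -0.2378, 0.0363]
eef_rot: [[-0.999, -0.034, -0.011], [-0.034, 0.999, -0.001], [0.011, -0.0, -1.0]]
contact_force: [-10.7, -4.5, 13.6]
grip_width: 0.0389
finger_force: 62.8
```

Request:
send_rows(series="-0.002 0 0 0 0 0;0 0 0 0 0 0;0 0 0 0 0 0")

```text
time: 15.75
tcp_pos: [0.4403, -0.2377, 0.0363]
eef_rot: [[-0.999, -0.034, -0.011], [-0.034, 0.999, -0.0], [0.011, -0.0, -1.0]]
contact_force: [-12.2, -4.0, 13.5]
grip_width: 0.0389
finger_force: 62.9
```

Request:
send_rows(series="-0.002 0 -0.001 0 0 0;-0.002 0 0 0 0 0;0 0 0 0 0 0;0 0 0 0 0 0")

```text
time: 16.15
tcp_pos: [0.444, -0.2376, 0.0368]
eef_rot: [[-0.999, -0.035, -0.01], [-0.035, 0.999, -0.001], [0.01, -0.0, -1.0]]
contact_force: [-9.4, -4.6, 10.2]
grip_width: 0.0385
finger_force: 62.4
```

Request:
send_rows(series="-0.002 0 0 0 0 0;-0.002 0 0 0 0 0;0 0 0 0 0 0;0 0 0 0 0 0")

```text
time: 16.55
tcp_pos: [0.4466, -0.2376, 0.0368]
eef_rot: [[-0.999, -0.035, -0.01], [-0.035, 0.999, -0.001], [0.01, -0.0, -1.0]]
contact_force: [-9.1, -4.6, 10.6]
grip_width: 0.0387
finger_force: 62.6
```

```bash
python3 - <<'E'
from h import *
s=ctrl.sense();print(s['tcp_pos'],s['contact_force'],s['wrist_torque'])
b=cap('side','p1s')['frame'];a=cap('scene','p1c')['frame']
r=lambda i,z:cv2.resize(i,None,fx=z,fy=z,interpolation=cv2.INTER_CUBIC)
A=r(a[130:200,310:400],4.4);B=r(b[210:310,270:370],4)
o=np.zeros((400,800,3),np.uint8);o[:A.shape[0],:A.shape[1]]=A;o[:,400:]=B
cv2.imwrite('pics/p1.png',o[:,:,::-1])
E
```

```text
[ 0.4466286  -0.23759497  0.03679523] [-9.1309745  -4.56498591 10.63183266] [-1.03665104  1.63464156 -0.11204243]
```

View pics/p1.png

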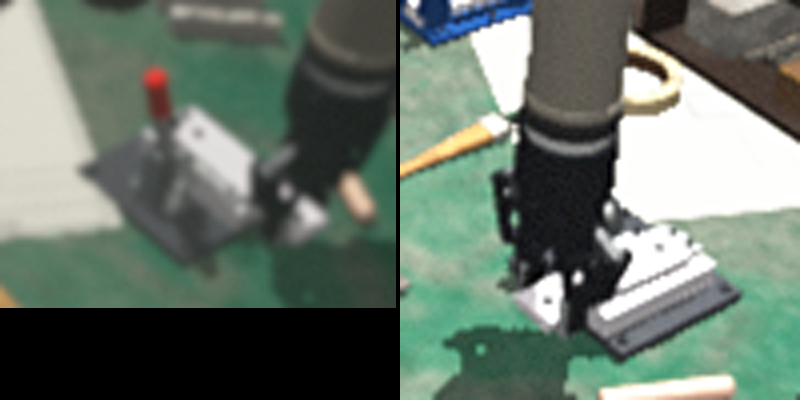

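The strap lies on the block with its front end overhanging (side crop (535,300)). I'll keep pushing gently to the end stop until the x force rises.

Request:
send_rows(series="-0.002 0 0 0 0 0;0 0 0 0 0 0;0 0 0 0 0 0")

```text
time: 16.95
tcp_pos: [0.4473, -0.2376, 0.0368]
eef_rot: [[-0.999, -0.035, -0.012], [-0.035, 0.999, -0.0], [0.012, -0.0, -1.0]]
contact_force: [-11.8, -3.3, 13.5]
grip_width: 0.0385
finger_force: 62.7
```

Request:
send_rows(series="-0.002 0 0 0 0 0;0 0 0 0 0 0;0 0 0 0 0 0")

```text
time: 17.25
tcp_pos: [0.4473, -0.2376, 0.0368]
eef_rot: [[-0.999, -0.034, -0.015], [-0.034, 0.999, -0.0], [0.015, 0.0, -1.0]]
contact_force: [-13.7, -5.3, 15.9]
grip_width: 0.0385
finger_force: 63.0
```

Request:
send_rows(series="-0.002 0 0 0 0 0;0 0 0 0 0 0;0 0 0 0 0 0")

```text
time: 17.55
tcp_pos: [0.4473, -0.2376, 0.0367]
eef_rot: [[-0.999, -0.034, -0.018], [-0.034, 0.999, 0.0], [0.018, 0.001, -1.0]]
contact_force: [-17.5, -4.9, 19.0]
grip_width: 0.0384
finger_force: 63.3
```

The strap is hard on the end stop, since x stays at 0.4473 while the force rises. I'll relax the stored push a little, then release.

Request:
send_rows(series="0.002 0 0 0 0 0;0.002 0 0 0 0 0;0.002 0 0 0 0 0;0 0 0 0 0 0")

```text
time: 17.95
tcp_pos: [0.4473, -0.2376, 0.0368]
eef_rot: [[-0.999, -0.035, -0.009], [-0.035, 0.999, -0.001], [0.009, -0.001, -1.0]]
contact_force: [-6.9, -5.3, 9.5]
grip_width: 0.0384
finger_force: 62.4
```

Request:
send_rows(series="0 0 0 0 0 0;0 0 0 0 0 0;0 0 0 0 0 0;0 0 0 0 0 0;0 0 0 0 0 0;0 0 0 0 0 0", fingers=0.5)

```text
time: 18.55
tcp_pos: [0.4526, -0.2351, 0.037]
eef_rot: [[-0.999, -0.038, -0.0], [-0.038, 0.999, 0.0], [0.0, 0.0, -1.0]]
contact_force: [-0.0, -0.2, 0.0]
grip_width: 0.0638
finger_force: 0.0
```

Request:
send_rows(series="0 0 -0.02 0 0 0;0 0 -0.05 0 0 0;0 0 -0.06 0 0 0;0 0 -0.06 0 0 0;0 0 -0.06 0 0 0;0 0 -0.06 0 0 0;-0.06 0 0 0 0 0;-0.06 0 0 0 0 0;-0.06 0 0 0 0 0;-0.06 0 0 0 0 0", fingers=-1)

```text
time: 19.55
tcp_pos: [0.6338, -0.2285, 0.2698]
eef_rot: [[-0.999, -0.038, 0.0], [-0.038, 0.999, -0.0], [-0.0, -0.0, -1.0]]
contact_force: [1.2, -0.1, 1.5]
grip_width: 0.0005
finger_force: 0.0
```

Request:
send_rows(series="-0.02 0 0 0 0 0;0 0 0 0 0 0;0 0 0 0 0 0")

```text
time: 19.85
tcp_pos: [0.6467, -0.2282, 0.269]
eef_rot: [[-0.999, -0.038, -0.002], [-0.038, 0.999, -0.0], [0.002, 0.0, -1.0]]
contact_force: [0.1, 0.0, 0.3]
grip_width: -0.0003
finger_force: 0.0
```

```bash
python3 - <<'E'
from h import *
c=cap('wrist','v1'); print(ctrl.sense()['tcp_pos'])
# expected outlines
def W(m): m=np.array(m)/1e3; cc,s=np.cos(.037),np.sin(.037); return [.5767+cc*m[0]-s*m[1],-.2325+s*m[0]+cc*m[1],m[2]]
for n,m in [('seatF-L',(-150,20,42)),('F-R',(-150,-20,42)),('R-R',(0,-20,42)),('R-L',(0,20,42)),('handle',(-35,90,143)),('blkFL',(-100,29,32)),('blkRR',(16,-31,32))]:
    print(n,(proj(c,W(m))[0]*2).round(0))
# enlarged crop around fixture
P=np.array([proj(c,W(m))[0] for m in [(-155,-55,10),(35,-55,10),(35,60,40),(-155,60,40)]]);x0,y0=np.maximum(P.min(0).astype(int)-8,0);x1,y1=P.max(0).astype(int)+8
k=c['frame'][y0:y1,x0:x1]; z=min(800/k.shape[1],600/k.shape[0]); print(x0,y0,x1,y1,z)
cv2.imwrite('pics/v.png',cv2.resize(k,None,fx=z*.999,fy=z*.999,interpolation=cv2.INTER_CUBIC)[:,:,::-1])
E
```

```text
[ 0.64628008 -0.22869571  0.26972981]
seatF-L [ 553. -123.]
F-R [ 471. -123.]
R-R [477. 198.]
R-L [548. 198.]
handle [743. 110.]
blkFL [567.   0.]
blkRR [460. 226.]
196 0 325 138 4.3478260869565215
```

View pics/v.png

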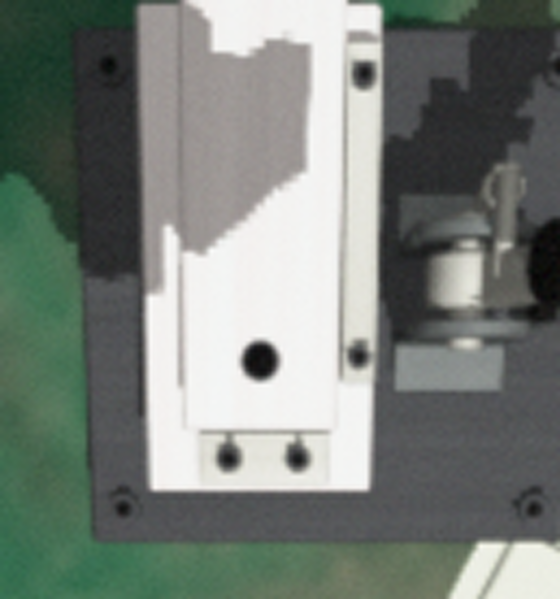

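The strap is hard against the end stop (crop (263,432)). But its right edge runs from about (347,45) to (335,428), while the fence face is at (343,382), so there may be about 1 mm of gap at the rear end. I'll measure it.

```bash
python3 - <<'E'
from h import *
f=load('v1')['frame'].astype(int).sum(2)//3
for v in range(14,100,12): print(v,f[v,268:286], '|', f[v,225:242])
E
```

```text
14 [240 241 240 241 243 241 235 194 193 139 111 103  98 120 162 191 103  85] | [ 44  50  82 135 154 153 154 156 153 153 153 148 134 145 147 149 145]
26 [242 241 240 241 242 241 229 171 217 223 224 228 227 224 218 188  99  82] | [ 41  47  71 124 152 153 154 152 152 150 154 148 131 144 149 152 149]
38 [243 241 242 242 242 240 226 169 221 226 225 228 225 225 208 136  60  41] | [ 44  44  57  97 144 151 150 153 151 153 151 146 130 143 148 147 148]
50 [243 242 241 243 241 237 205 183 218 225 226 227 225 222 202 108  55  44] | [ 48  46  51  80 137 152 152 149 153 159 154 151 137 142 148 152 149]
62 [242 242 243 244 242 233 176 196 221 222 224 223 224 215 193  77  43  40] | [ 52  49  50  70 124 154 150 153 183 233 241 232 184 224 240 242 242]
74 [244 242 242 243 240 226 153 205 217 222 223 223 220 213 175  98  83  74] | [ 83  81  73  72 159 237 241 241 241 241 242 232 182 213 240 242 242]
86 [242 243 242 242 239 223 171 209 218 218 216 220 215 202 133  90  85  86] | [ 83  85  78  58 136 229 241 241 241 242 241 232 172 204 241 243 242]
98 [231 231 232 232 235 234 243 243 243 243 244 243 236 185 101  86  85  85] | [ 87  89  85  85 122 207 240 241 242 241 243 242 238 224 234 235 232]
```

The strap, fence and seam lines are parallel to within a fraction of a pixel, so the strap is snug. Next I'll go behind the handle (+y side) with closed fingers.

Request:
send_rows(series="0.045 0.06 0 0 0 0;0.046 0.06 0 0 0 0;0.046 0.06 0 0 0 0;0 0.004 0 0 0 0;0 0 0.04 0 0 0;0 0 0.06 0 0 0;0 0 0.05 0 0 0;0 0 0.01 0 0 0;0 0 0 0 0 0")

```text
time: 20.8
tcp_pos: [0.5507, -0.11, 0.1494]
eef_rot: [[-0.999, -0.037, -0.002], [-0.037, 0.999, -0.0], [0.002, -0.0, -1.0]]
contact_force: [0.6, 0.8, 0.8]
grip_width: 0.0002
finger_force: 0.0
```

Request:
send_rows(series="0 0.004 0 0 0 0;0.008 0 0 0 0 0;0.008 0 0 0 0 0;0 -0.013 0 0 0 0;0 -0.013 0 0 0 0;0 -0.013 0 0 0 0;0 0 0 0 0 0")

```text
time: 21.5
tcp_pos: [0.5416, -0.1385, 0.15]
eef_rot: [[-0.999, -0.035, 0.002], [-0.035, 0.999, -0.002], [-0.002, -0.002, -1.0]]
contact_force: [1.1, 1.7, 1.0]
grip_width: 0.0003
finger_force: 1.2
```

Request:
send_rows(series="0 -0.013 0 0 0 0;0 -0.013 0 0 0 0;0 -0.013 0 0 0 0;0 0 0 0 0 0")

```text
time: 21.9
tcp_pos: [0.5413, -0.1691, 0.1491]
eef_rot: [[-0.999, -0.033, -0.001], [-0.033, 0.999, -0.003], [0.001, -0.003, -1.0]]
contact_force: [-0.8, 0.8, 0.5]
grip_width: -0.0
finger_force: 0.3
```

Request:
send_rows(series="0 -0.013 0 0 0 0;0 -0.013 0 0 0 0;0 -0.013 0 0 0 0;0 -0.008 0 0 0 0;0 0 0 0 0 0;0 0 0 0 0 0")

```text
time: 22.5
tcp_pos: [0.5434, -0.2005, 0.1496]
eef_rot: [[-0.999, -0.037, 0.0], [-0.037, 0.999, 0.0], [-0.0, 0.0, -1.0]]
contact_force: [0.2, -0.6, 0.8]
grip_width: 0.0003
finger_force: 0.0
```

Request:
send_rows(series="0 0 0 0 0 0;0 0 -0.03 0 0 0;0 0 -0.06 0 0 0;0 0 -0.06 0 0 0;0 0.06 0 0 0 0;0 0.06 0 0 0 0;0 0.06 0 0 0 0;0 0.06 0 0 0 0;0 0 0 0 0 0")

```text
time: 23.4
tcp_pos: [0.5359, -0.0094, 0.2627]
eef_rot: [[-0.999, -0.054, 0.0], [-0.054, 0.999, 0.007], [-0.001, 0.007, -1.0]]
contact_force: [-0.6, 1.1, 0.3]
grip_width: 0.0001
finger_force: 0.0
```

```bash
python3 - <<'E'
from h import *
def W(m): m=np.array(m)/1e3; cc,s=np.cos(.037),np.sin(.037); return [.5767+cc*m[0]-s*m[1],-.2325+s*m[0]+cc*m[1],m[2]]
for n in('scene','side'):
    c=cap(n,n+'z');f=c['frame'].astype(int)
    m=((f[:,:,0]>110)&(f[:,:,1]<60)&(f[:,:,2]<60))
    p0=proj(c,W((-35,90,143)))[0];p1=proj(c,W((-35,-50,55)))[0]
    for q in(p0,p1):
        x,y=q.round().astype(int); print(n,q.round(1),m[y-8:y+9,x-8:x+9].sum())
    v,u=np.nonzero(m[:,:]);sel=(abs(u-p1[0])<30)&(abs(v-p1[1])<30); print(u[sel].mean(),v[sel].mean(),sel.sum())
E
```

```text
scene [345.5 151. ] 0
scene [368.3 155.2] 23
368.39130434782606 155.1304347826087 23
side [313.8 233.8] 0
side [342.1 279. ] 61
341.88524590163934 279.0 61
```

The handle sits at its closed position in both views. One last numeric check of the strap's front and side edges, then I'll hand in.

```bash
python3 - <<'E'
from h import *
def W(m): m=np.array(m)/1e3; cc,s=np.cos(.037),np.sin(.037); return [.5767+cc*m[0]-s*m[1],-.2325+s*m[0]+cc*m[1],m[2]]
for n in('scene','side'):
    c=load(n+'z');g=c['frame'].astype(np.float32).mean(2)
    S=lambda P:cv2.remap(g,*[a.astype(np.float32)[None] for a in proj(c,P).T],cv2.INTER_LINEAR)[0].astype(int)
    X=range(-160,-139,2);print(n,'front',dict(zip(X,S([W((x,8,42)) for x in X]))))
    Y=range(12,31,2)
    for x in(-140,-110):print(n,'left edge x',x,dict(zip(Y,S([W((x,y,42)) for y in Y]))))
E
```

```text
scene front {-160: np.int64(84), -158: np.int64(88), -156: np.int64(100), -154: np.int64(118), -152: np.int64(143), -150: np.int64(170), -148: np.int64(194), -146: np.int64(209), -144: np.int64(217), -142: np.int64(220), -140: np.int64(213)}
scene left edge x -140 {12: np.int64(220), 14: np.int64(218), 16: np.int64(212), 18: np.int64(202), 20: np.int64(188), 22: np.int64(169), 24: np.int64(148), 26: np.int64(128), 28: np.int64(111), 30: np.int64(96)}
scene left edge x -110 {12: np.int64(223), 14: np.int64(219), 16: np.int64(210), 18: np.int64(197), 20: np.int64(183), 22: np.int64(163), 24: np.int64(144), 26: np.int64(129), 28: np.int64(116), 30: np.int64(110)}
side front {-160: np.int64(126), -158: np.int64(122), -156: np.int64(125), -154: np.int64(147), -152: np.int64(191), -150: np.int64(232), -148: np.int64(251), -146: np.int64(255), -144: np.int64(255), -142: np.int64(255), -140: np.int64(255)}
side left edge x -140 {12: np.int64(255), 14: np.int64(255), 16: np.int64(255), 18: np.int64(255), 20: np.int64(255), 22: np.int64(227), 24: np.int64(193), 26: np.int64(161), 28: np.int64(153), 30: np.int64(146)}
side left edge x -110 {12: np.int64(255), 14: np.int64(255), 16: np.int64(255), 18: np.int64(254), 20: np.int64(238), 22: np.int64(202), 24: np.int64(151), 26: np.int64(122), 28: np.int64(113), 30: np.int64(115)}
```

```bash
python3 -c "
from workcell import ctrl
print(ctrl.finish_job())"
```

```text
the job is handed in; nothing more can be done
None
```

The bottom strap is out of the magazine, seated against the fence and end stop with its front end overhanging, and held by the snapped-down clamp; the other two straps stayed in the magazine, and the job is handed in.

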